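# Clear the rotary cutter off the quilting frame and snap its last clamp on

## Robot

A 7-joint arm with a two-finger parallel gripper is mounted at the origin on the work surface. World frame = base frame: x ahead of the robot, y to its left, z up, the work surface at z = 0. Lengths are in m, angles in rad, forces in N, time in s.
With the tool pointing down it reaches from about 0.35 to 0.9 m from the base axis. Payload 8.1 kg.
Tool frame: the origin (TCP) lies at the very end of the fingers, on their centre line; the grasp point (between the pads) lies arm.grip_point_offset behind it (arm.grip_point_offset is the distance from the TCP to the grasp point, in m); z points along the fingers, y is the line along which they close (so a half turn about z gives the same grasp; the last joint's range is limited). The gripper opens to 92 mm and grips with 3 to 60 N. Pads are 19 mm wide; open, the fingers measure 130 mm over their backs; the gripper's body (75 mm by 190 mm) begins 47 mm behind the grasp point.
Start: joints at [1.091, 0.434, 0.025, 1.573, -0.012, 1.134, -0.075], TCP at [0.23, -0.581, 0.191] pointing down, gripper open.
Joint ranges: [-2.62, 2.62], [-0.44, 2.09], [-1.27, 1.32], [0.08, 2.57], [-1.32, 4.46], [0.12, 2], [-2.74, 2.74]. Speed limits (rad/s): [2.22, 2.22, 3.01, 3.01, 3.14, 3.14, 3.14].

## Interface

Orientations are given as a rotation vector (axis times angle).
In Python, from cell import arm gives the robot as it stands. The module is installed in compiled form; this text tells all that it offers.
- The arm moves only by the shell command python3 -m creep 'ROWS' [OPENING] [FORCE]. ROWS is JSON, a list of rows, each a list of 6 numbers: the shift along the tool's x, y, z scaled (see below), then the turn, a rotation vector about the tool's x, y, z scaled (see below). A call has 1 to 20 rows; each row shifts and turns the commanded pose from where the row before left it, along the tool's axes as they then stand; what a row does not reach is not made up. The controller multiplies each number of a shift by 0.4 m and each number of a turn by 120 degrees. A row lasts 1/12 s, in which the tool goes at most 41.7 mm and 7.16 degrees, less where a joint would pass 70% of its speed; a pose out of reach is approached as far as the arm can. A call with a number of a shift or a turn outside -1 to 1 is refused whole. A call with a gripper value outside its range is refused whole. OPENING is the closure, from -1 (fully open) to 1 (shut), set as the call begins (- or left out, the last holds). The fingers move at their own pace and stop on an object; FORCE is the grip in N (left out, the last holds). Time passes only in rows, so rows that do not move let the fingers close. It gives the time, the measured TCP pose, the force, the opening and the grip force at its end, in the units of the state.
- arm.observe(): the state, without advancing time (a new reading comes with each control period).
- arm.get_image(name): name is "scene" or "top"; returns a dict with "frame" (480x640x3 uint8, red, green, blue), "intrinsics" (3x3 intrinsics, pixels), "rvec" (rotation vector, rad) and "tvec" (3), from world to camera coordinates, as OpenCV has them. Camera axes: x right, y down, z forward; pixel columns grow to the right and rows downward; lengths in m; the calibration is good to about 2 mm. A picture is of the moment at which its call begins. There is no depth.
- arm.sign_off(): hands the job in; it is judged then, once.
The state is a dict: "clock": time; "joints": joint angles; "dq": joint speeds; "joint_efforts": joint torques, N m; "position": TCP position; "ee_rot": TCP orientation; "force": force on the tool from outside, world axes, zero at the start; "ft_torque": the same for the moment, N m; "width": opening from 0.0 (shut) to 1.0 (fully open); "gripper_force": force on a finger pad.
Only numpy, scipy, OpenCV 4.12 (cv2) and the standard library are available. Lean on these libraries where they do the work, as an engineer would, in place of code of your own. Each camera call takes 0.05 s, during which the arm holds its last target. There are 200 camera calls.

## Task

The rotary cutter has been left lying across the bare rail of the quilting frame. First lay the cutter flat in the tool tray without dropping it. Then set the loose spring clamp over that bare rail and press it fully home, crown upwards like the clamps on the other three rails, and leave the other things on the mat where they are.

Things in the scene. Friction and masses are not known exactly. Their poses are not given: they have to be found in the camera images.
- frame: Quilting frame flat on the 3 mm cutting mat: four white tubes, 27 mm in diameter, with 34 mm corner fittings; 203 mm (its x) by 280 mm (its y) between tube axes, these 17 mm above the mat. Origin: centre of the frame at the mat's surface, z = 0.003. It cannot be shifted. Three rails carry grey clamps 34 mm across; the rail at its -x side, nearest the robot, is bare.
- rail (a point): Middle of the bare rail, on the tube's axis, 17 mm above the mat (tube top 30.5 mm above it); axes as the frame's, so the rail runs along y. Plain tube from y = -105 to +105 mm between the corner fittings.
- clamp: Loose spring clamp: grey plastic C-profile with two sprung flanks, 150 mm long (its x), 33.4 mm across (y), 26.3 mm high, lying on the mat on its lips, opening down. Origin: mid-length on the bore's axis, 9.6 mm above the lips' underside; z to the crown. Gripped across its widest part from above its 22 mm mouth does not close, but the flanks cannot spread: let go before pressing it on. 59 g.
- clamp_crown (a point): Top of the clamp's crown at mid-length, 16.7 mm above the bore's axis. Set on the tube and let go, the clamp stays perched with its bore's axis about 16 mm above the tube's; pushing down here, near mid-length, with about 12 N (up to 16) snaps it on: then the two axes coincide and this point is 33.7 mm above the mat.
- cutter: Rotary cutter, 196 mm over all: round black handle, 24 mm in diameter, from x = -95 to +48 mm; round blade guard, 52 mm in diameter, 18 mm thick, centred at x = +75 mm. Origin on the handle's axis, at the start above the bare rail; x along the handle to the guard, z the blade's axis. It leans over the rail, guard on the mat inside the frame, handle rising outward at 21 degrees. 70 to 120 g.
- cutter_grip (a point): A good place to grip the handle: on its axis, 45 mm from the cutter's origin towards the free end, clear outside the bare rail and about 60 mm above the mat at the start; axes as the cutter's.
- cutter_head (a point): Centre of the cutter's blade guard (x = +75 mm on the cutter).
- cutter_end (a point): On the handle's axis 12 mm inside its free end (x = -83 mm on the cutter).
- tray: Open wooden tool tray, 250 mm (its x) by 160 mm (its y) outside and 32 mm high, walls and floor 5 mm, empty. Origin: centre of its underside on the mat. It stays put. Tray and clamp lie on either side of the frame, which on which side varies.
- weight: Steel pattern weight, 48 mm in diameter, 34 mm high with its knob, standing on the mat inside the frame; leave alone. Origin: centre of its underside.
- spool1: Spool of pale thread, 34 mm in diameter, 56 mm high; leave alone. Origin: centre of its underside.
- spool2: Spool of dark blue thread, 34 mm in diameter, 56 mm high; leave alone. Origin: centre of its underside.
- pin_tin: Round metal pin tin, 70 mm in diameter, 26 mm high; leave alone. Origin: centre of its underside.
- tape_case: Round tape-measure case, 58 mm in diameter, 16 mm high; leave alone. Origin: centre of its underside.
Not all that is in view belongs to the job. There is more than one size of the clamp; the job needs the larger.

How it is judged:
On the way, in this order (a step that is already met when the one before it is completed fails the run):
1. the cutter lies flat in the tool tray, released (x of cutter_head in the frame of tray between -0.125 and 0.125 m and y of cutter_head in the frame of tray between -0.08 and 0.08 m and x of cutter_end in the frame of tray between -0.125 and 0.125 m and y of cutter_end in the frame of tray between -0.08 and 0.08 m and z of each of cutter_head, cutter_end in the frame of tray below 0.026 m and contact force between the fingers and cutter below 0.05 N), for 0.2 s.
2. the clamp is snapped onto the bare rail (distance between clamp and rail below 0.04 m and x of clamp in the frame of rail between -0.004 and 0.004 m and z of clamp in the frame of rail between -0.004 and 0.004 m and angle between the x axis of clamp and the y axis of frame, either way round below 0.07 rad and angle between clamp's own z axis and vertical below 0.6 rad), for 0.2 s.
At the end, for the whole second after the job is handed in: The cutter lies flat on the tool tray's floor, within its walls; the clamp is snapped on the bare rail between the corner fittings, bore axis within 4 mm of the tube's axis and 4 degrees of its direction, crown within 34 degrees of straight up; both are released and at rest (all of step 2 and x of cutter_head in the frame of tray between -0.125 and 0.125 m and y of cutter_head in the frame of tray between -0.08 and 0.08 m and x of cutter_end in the frame of tray between -0.125 and 0.125 m and y of cutter_end in the frame of tray between -0.08 and 0.08 m and z of each of cutter_head, cutter_end in the frame of tray below 0.026 m and linear speed of each of cutter, clamp below 0.03 m/s); the robot touches nothing.
It fails at once if the cutter is let go in the air, more than about 80 mm above the table (height (world z) of cutter above 0.08 m and contact force between the fingers and cutter below 0.01 N).
It fails at once if another thing on the mat is shifted by more than 30 mm (distance of any of weight, spool1, spool2, pin_tin, tape_case from where it was at the start of the episode above 0.03 m).
It also fails if it takes over 58 s, if anything falls off the work surface, if the arm or the gripper's body presses on something with over 40 N, if the wrist force passes 120 N, or if a joint passes its speed limit or range.

## Working session

There is one attempt and no reset: what is moved stays moved. The work goes in short steps, Python scripts to look and compute and a shell command to move; the robot and the scene stay as the last step left them, time stands still between calls to the robot, and variables do not carry over. Pictures are saved under pics/ and viewed, at most 10 in all, crops included, and the job is handed in when it is done.

```bash
mkdir -p pics; cat > h.py <<'E'
import numpy as np, cv2, json
from cell import arm
from scipy.spatial.transform import Rotation as R
def grab(n):
    im=arm.get_image(n); return im
def ray(im,u,v):
    K=np.array(im["intrinsics"]);Rm=cv2.Rodrigues(np.array(im["rvec"],float))[0];t=np.array(im["tvec"],float).ravel()
    d=Rm.T@np.linalg.inv(K)@np.array([u,v,1.]);return -Rm.T@t,d
def onz(im,u,v,z):
    c,d=ray(im,u,v);return c+d*(z-c[2])/d[2]
def proj(im,p):
    return cv2.projectPoints(np.array(p,float).reshape(-1,3),np.array(im["rvec"],float),np.array(im["tvec"],float),np.array(im["intrinsics"],float),None)[0].reshape(-1,2)
def save(im,name): cv2.imwrite("pics/"+name,im["frame"][:,:,::-1])
E
python3 - <<'E'
from h import *
import pickle
d={}
for n in("top","scene"):
    im=grab(n);save(im,n+"0.png");d[n]=im
    print(n,ray(im,320,240))
pickle.dump(d,open("im0.pkl","wb"))
o=arm.observe();print(o,arm.grip_point_offset)
E
```

```text
top (array([0.33877783, 0.12161275, 1.24523213]), array([ 0.17987159, -0.00838919, -0.98369586]))
scene (array([ 1.12310354, -0.43532866,  1.23852381]), array([-0.4314618 ,  0.38987488, -0.81354993]))
{'clock': 0.1, 'joints': array([ 1.09140407,  0.43514946,  0.02497525,  1.57399124, -0.01158122,
        1.13399535, -0.07511464]), 'dq': array([ 5.77338702e-04, -1.07081446e-03, -3.78394134e-04, -3.81238498e-03,
       -8.80833152e-05,  1.19944468e-03,  9.85241459e-04]), 'joint_efforts': array([ 2.89829994e-03, -6.69123316e+01,  9.87839252e-01, -3.15147543e+01,
       -6.05385751e-02,  3.73749586e-02,  1.19860724e-04]), 'position': array([ 0.22971841, -0.58071575,  0.19053164]), 'ee_rot': array([-3.08471188e+00, -5.87998613e-01,  6.32945741e-04]), 'force': array([-0.86387459, -0.14648973, -0.37288178]), 'ft_torque': array([-0.00834006,  0.0181621 , -0.01402145]), 'gripper_force': 0.0, 'width': 0.9969150251204478} 0.0188
```

View pics/top0.png

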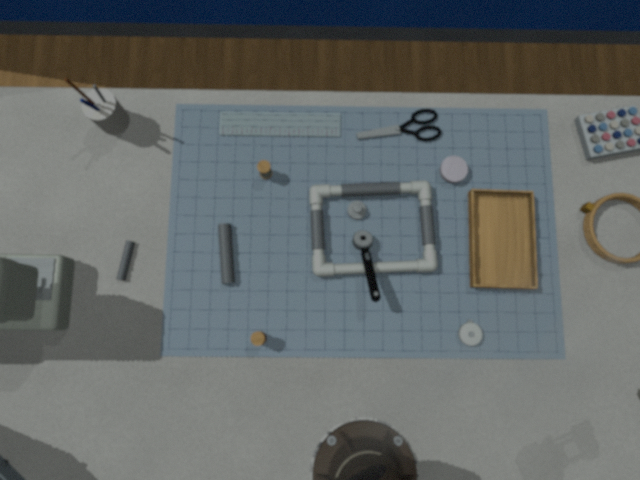

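View pics/scene0.png

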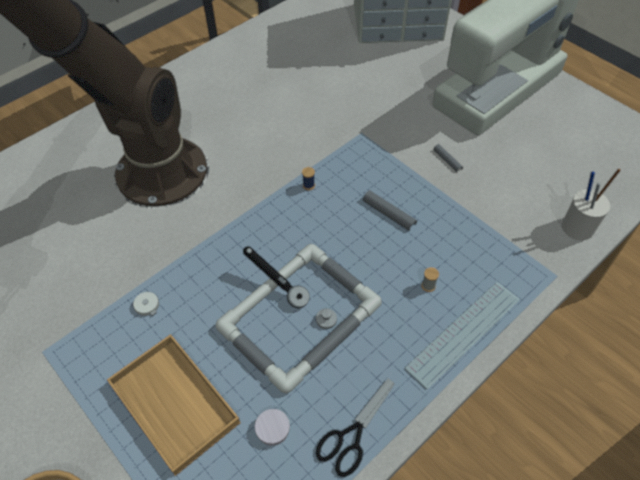

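Top view: cutter black handle (375,297) to guard (363,240) across the bare rail (320..430, 268); tray (503,240); frame corners (319,268), (430,265), (420,188), (317,190).
Candidates for the clamp: long grey bar on the mat (227,254); short grey bar off the mat (127,261); clamps on the rails (318,228), (370,188), (427,225). I choose (227,254), the larger loose one. For the cutter: black handle (370,275) or the scissors (425,125); I choose (370,275).

```bash
python3 - <<'E'
from h import *
import pickle
d=pickle.load(open("im0.pkl","rb"))
t=d["top"];s=d["scene"]
a=t["frame"][165:310,205:445];b=s["frame"][170:400,210:450]
a=cv2.resize(a,None,fx=3.3,fy=3.3,interpolation=cv2.INTER_CUBIC);cv2.imwrite("pics/crop_top.png",a[:,:,::-1])
for n,im in d.items():
    f=im["frame"];hsv=cv2.cvtColor(f,cv2.COLOR_RGB2HSV)
    for p in ([(375,285),(227,254),(340,268),(500,240),(472,195),(318,228),(250,200)] if n=="top" else [(265,267),(390,210),(255,298),(170,400),(340,270)]):
        print(n,p,f[p[1],p[0]],hsv[p[1],p[0]])
E
```

```text
top (375, 285) [12 16 21] [107 109  21]
top (227, 254) [78 82 85] [103  21  85]
top (340, 268) [146 150 148] [ 75   7 150]
top (500, 240) [130 108  70] [ 19 118 130]
top (472, 195) [125 106  70] [ 20 112 125]
top (318, 228) [80 85 88] [101  23  88]
top (250, 200) [101 117 126] [101  51 126]
scene (265, 267) [31 28 30] [160  25  31]
scene (390, 210) [85 90 93] [101  22  93]
scene (255, 298) [171 181 176] [ 75  14 181]
scene (170, 400) [158 132  90] [ 19 110 158]
scene (340, 270) [ 97 106 108] [ 95  26 108]
```

View pics/crop_top.png

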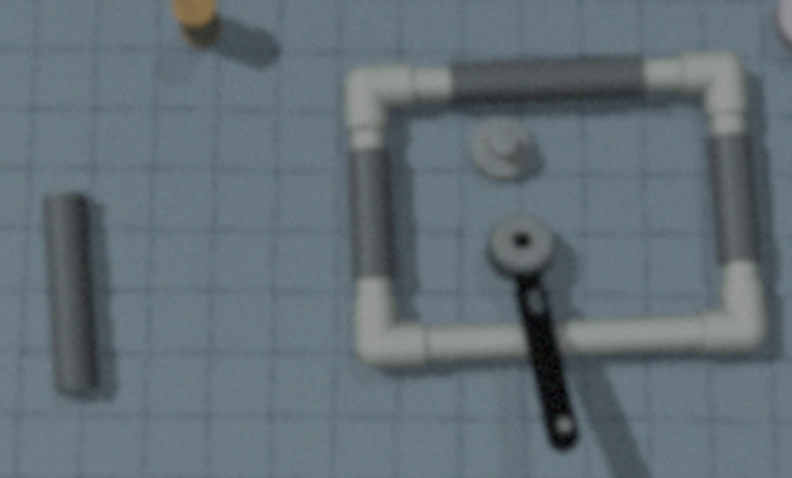

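The crop confirms both: the long loose clamp (227,254), equal in length to the big rail clamp, and the cutter with its guard inside the frame and its handle outward. Now measurements.

```bash
cat > meas.py <<'E'
from h import *
def blob(m,uv,box):
    x0,x1,y0,y1=box;z=np.zeros_like(m);z[y0:y1,x0:x1]=m[y0:y1,x0:x1]
    n,l,st,c=cv2.connectedComponentsWithStats(z)
    k=l[uv[1],uv[0]] if uv and l[uv[1],uv[0]] else 1+np.argmax(st[1:,4])
    return (l==k).astype(np.uint8)
def rect(m):
    c=max(cv2.findContours(m,0,2)[0],key=cv2.contourArea);return c,cv2.minAreaRect(c)
def masks(f):
    f=cv2.GaussianBlur(f,(3,3),0);h=cv2.cvtColor(f,cv2.COLOR_RGB2HSV)
    wood=cv2.inRange(h,(10,60,50),(30,255,255));white=cv2.inRange(h,(0,0,118),(180,30,255))
    grey=cv2.inRange(h,(0,0,45),(180,45,102));black=cv2.inRange(h,(0,0,0),(180,255,42))
    return wood,white,grey,black
def line(im,m,z,longpx=None):
    # axis in world from mask pixels cast on plane z: centre, dir, extents
    v,u=np.nonzero(m);P=np.array([onz(im,a,b,z)[:2] for a,b in zip(u,v)])
    (c,s,a)=cv2.minAreaRect((P*1000).astype(np.float32));
    e=cv2.PCACompute(P.astype(np.float32),mean=None)[1][0]
    return np.array(c)/1000,np.array(s),np.degrees(np.arctan2(e[1],e[0]))
E
python3 - <<'E'
from meas import *
import pickle
d=pickle.load(open("im0.pkl","rb"))
B={"top":dict(tray=((460,545,180,300),0.035),clamp=((212,242,215,295),.0126),rail=((335,352,255,283),.02),rail2=((385,410,255,283),.02),black=((355,390,235,305),.05),frame=((300,445,175,282),.02)),
"scene":dict(tray=((100,245,330,475),.035),clamp=((355,420,185,235),.0126),rail=((240,265,280,320),.02),rail2=((288,300,250,276),.02),black=((240,295,240,295),.05),frame=((210,390,235,395),.02))}
for n,im in d.items():
    w,wh,g,b=masks(im["frame"])
    for k,m in(("tray",w),("clamp",g),("frame",wh),("black",b)):
        box,z=B[n][k];mm=blob(m,None,box);c,s,a=line(im,mm,z);print(n,k,mm.sum(),c.round(4),s.round(1),round(a,1))
        if k=="black":
            v,u=np.nonzero(mm);P=np.c_[u,v];e=cv2.PCACompute(P.astype(np.float32),mean=None);t=(P-e[0])@e[1][0];print("px",P[t<np.quantile(t,.01)].mean(0),P[t>np.quantile(t,.99)].mean(0),P.mean(0),e[1][0])
    for k in("rail","rail2"):
        box,z=B[n][k];mm=blob(wh,None,box);v,u=np.nonzero(mm);print(n,k,mm.sum(),onz(im,u.mean(),v.mean(),z).round(4))
E
```

```text
top tray 6443 [ 0.5703 -0.3463] [167.3 249.9] -1.8
top clamp 772 [0.5279 0.3465] [155.3  34.9] 6.0
top frame 687 [ 0.5032 -0.1102] [ 60.7 152.8] 102.3
top black 316 [ 0.4758 -0.0113] [130.8  19.6] 12.6
px [363.5 248. ] [375.75 299.25] [369.78164557 273.72151899] [0.22529481 0.9742907 ]
top rail 152 [0.4945 0.0527 0.02  ]
top rail2 225 [ 0.5016 -0.0828  0.02  ]
scene tray 9370 [ 0.5732 -0.3526] [158.4 256.8] -1.5
scene clamp 499 [0.5245 0.3383] [153.3  36.3] 7.0
scene frame 970 [ 0.5045 -0.0965] [ 64.5 165.3] 100.0
scene black 333 [ 0.4671 -0.0117] [153.4  17.4] 1.1
px [244.5 250. ] [288.  288.5] [266.4024024  268.87387387] [0.73715824 0.67572016]
scene rail 376 [ 0.4939 -0.08    0.02  ]
scene rail2 175 [0.4862 0.0542 0.02  ]
```

```bash
cat >> h.py <<'E'
def tri(a,pa,b,pb):
    c1,d1=ray(a,*pa);c2,d2=ray(b,*pb);A=np.c_[d1,-d2];k=np.linalg.lstsq(A,c2-c1,rcond=None)[0]
    p,q=c1+d1*k[0],c2+d2*k[1];return (p+q)/2,np.linalg.norm(p-q)
E
python3 - <<'E'
from h import *
import pickle
d=pickle.load(open("im0.pkl","rb"));t=d["top"];s=d["scene"]
print("end",tri(t,(375.75,299.25),s,(244.5,250)))
print("blackhead",tri(t,(363.5,248),s,(288,288.5)))
print("guard",tri(t,(363,239),s,(298.5,296.5)))
# rail edges: profiles perpendicular to rail in the image
def prof(im,y):
    g=cv2.GaussianBlur(im["frame"],(3,3),0).astype(np.float32).mean(2)
    xs=np.arange(.45,.56,.0005);P=np.array([[x,y,.02] for x in xs]);uv=proj(im,P).astype(np.float32)
    v=cv2.remap(g,uv[:,:1],uv[:,1:],1).ravel();gr=np.gradient(v);
    return xs[np.argmax(gr)],xs[np.argmin(gr)],v[::20].round()
for n in d:
    for y in(.06,.04,-.06,-.08): print(n,y,*prof(d[n],y))
print("corners",[tri(t,a,s,b) for a,b in(((321,267),(314,256)),((428,264),(228,326)),((421,189),(286,380)),((318,192),(371,300)))])
for n,pts in(("pin_tin",((454,169),(271,427))),("tape",((470.5,334),(146,302))),("spool1",((264,165),(431,272))),("spool2",((258,337),(309,173))),("weight",((357,210),(325,317)))): print(n,tri(t,pts[0],s,pts[1]))
E
```

```text
end (array([ 0.41003886, -0.02369703,  0.07685914]), np.float64(0.005273289936792734))
blackhead (array([ 0.53816036, -0.00128626,  0.03550455]), np.float64(0.009785580361222046))
guard (array([0.56459257, 0.00212609, 0.02741149]), np.float64(0.0022942687095134726))
top 0.06 0.48050000000000004 0.465 [118. 116.  78. 101. 144. 134. 118. 119. 112. 118. 117. 118.]
top 0.04 0.48100000000000004 0.47100000000000003 [119. 118.  94.  93. 143. 137. 116. 118. 113. 115. 114. 116.]
top -0.06 0.48650000000000004 0.5075000000000001 [ 82.  86.  95.  76. 120. 146. 124. 117. 111. 117. 117. 118.]
top -0.08 0.48800000000000004 0.47650000000000003 [118. 117. 115.  78. 114. 146. 125. 117. 115. 116. 117. 118.]
scene 0.06 0.5065000000000001 0.49750000000000005 [137. 137. 135. 176. 170. 113. 133. 137. 136. 136. 137. 137.]
scene 0.04 0.47700000000000004 0.49700000000000005 [133. 133. 132. 173. 174. 122. 132. 134. 127. 123. 128. 133.]
scene -0.06 0.47950000000000004 0.5025000000000001 [ 96.  96.  96. 138. 182. 153. 126. 137. 135. 134. 137. 137.]
scene -0.08 0.48250000000000004 0.504 [114. 131. 138. 140. 180. 157. 122. 138. 138. 137. 138. 138.]
corners [(array([0.49615635, 0.10900076, 0.01039456]), np.float64(0.002725260848930861)), (array([ 0.506085  , -0.16139587,  0.01382076]), np.float64(0.002292881925621148)), (array([ 0.69720316, -0.1493102 ,  0.02389037]), np.float64(0.004544608163099415)), (array([0.68475389, 0.1164063 , 0.02903478]), np.float64(0.0028077457515892834))]
pin_tin (array([ 0.75209999, -0.23665034,  0.02383607]), np.float64(0.0046148387776631505))
tape (array([ 0.33202257, -0.2616512 ,  0.01878066]), np.float64(0.0011576867701883209))
spool1 (array([0.74079419, 0.25100001, 0.06811196]), np.float64(0.004508749735065661))
spool2 (array([0.32076943, 0.25542134, 0.05655344]), np.float64(0.0012756557172784832))
weight (array([0.64120319, 0.01517861, 0.01721889]), np.float64(0.004634011785515744))
```

```bash
cat >> h.py <<'E'
def pose(yaw,pitch=0):
    # tool down, tool x heading yaw (deg) and dipping by pitch (deg)
    c,s=np.cos(np.radians(yaw)),np.sin(np.radians(yaw));p=np.radians(pitch);h=np.array([c,s,0]);k=np.array([0,0,1.])
    x=h*np.cos(p)-k*np.sin(p);z=-(h*np.sin(p)+k*np.cos(p));return R.from_matrix(np.c_[x,np.cross(z,x),z])
def plan(*wps):
    o=arm.observe();p=o["position"];q=R.from_rotvec(o["ee_rot"])
    print("t %.2f"%o["clock"],"at",p.round(4),"xax",q.as_matrix()[:,0].round(3),"z",q.as_matrix()[:,2].round(3),"j",o["joints"].round(2),"F",o["force"].round(1),"w %.3f g %.1f"%(o["width"],o["gripper_force"]))
    for P,Q in wps:
        r=np.degrees((q.inv()*Q).as_rotvec());n=int(np.ceil(np.abs(np.linalg.norm(r))/6.8));
        d=Q.inv().apply(np.array(P)-p);m=int(np.ceil(np.linalg.norm(d)/.038))
        print("turn",n,(r/120/max(n,1)).round(4).tolist(),"| shift",m,(d/.4/max(m,1)).round(4).tolist(),"total",(d/.4).round(4));p,q=np.array(P),Q
E
python3 -c "
from h import *
Q=pose(9.5,21);g=np.array([.4509,-.0164,.0625]);z=Q.as_matrix()[:,2]
print(z,Q.as_matrix()[:,0]);plan((g-.11*z,Q),(g+.010*z,Q))"
```

```text
[-0.35345315 -0.05914777 -0.93358043] [ 0.92077693  0.15408521 -0.35836795]
t 0.10 at [ 0.2297 -0.5807  0.1905] xax [ 0.93   0.368 -0.   ] z [-0.001  0.001 -1.   ] j [ 1.09  0.44  0.02  1.57 -0.01  1.13 -0.08] F [-0.9 -0.1 -0.4] w 0.997 g 0.0
turn 4 [0.0045, -0.0436, 0.0249] | shift 17 [0.0495, -0.0765, -0.015] total [ 0.8412 -1.3002 -0.2551]
turn 0 [0.0, 0.0, 0.0] | shift 4 [0.0, 0.0, 0.075] total [0.  0.  0.3]
```

```bash
python3 -m creep '[[0,0,0,0.0045,-0.0436,0.0249],[0,0,0,0.0045,-0.0436,0.0249],[0,0,0,0.0045,-0.0436,0.0249],[0,0,0,0.0045,-0.0436,0.0249],[0.05,-0.0765,-0.015,0,0,0],[0.05,-0.0765,-0.015,0,0,0],[0.05,-0.0765,-0.015,0,0,0],[0.05,-0.0765,-0.015,0,0,0],[0.05,-0.0765,-0.015,0,0,0],[0.05,-0.0765,-0.015,0,0,0],[0.05,-0.0765,-0.015,0,0,0],[0.05,-0.0765,-0.015,0,0,0],[0.05,-0.0765,-0.015,0,0,0],[0.05,-0.0765,-0.015,0,0,0],[0.05,-0.0765,-0.015,0,0,0],[0.05,-0.0765,-0.015,0,0,0],[0.05,-0.0765,-0.015,0,0,0],[0.05,-0.0765,-0.015,0,0,0]]' -1 20
python3 -c "
from h import *
Q=pose(9.5,21);g=np.array([.4509,-.0164,.0625]);z=Q.as_matrix()[:,2]
plan((g-.11*z,Q),(g+.010*z,Q))"
```

```text
clock: 1.6
position: [0.447, -0.1088, 0.1687]
ee_rot: [3.048, 0.253, -0.566]
force: [0.9, 0.0, -0.4]
width: 1.001
gripper_force: 0.0
t 1.60 at [ 0.447  -0.1088  0.1687] xax [ 0.921  0.154 -0.359] z [-0.354 -0.06  -0.933] j [ 0.09  0.44 -0.06  1.7   0.1   1.36 -1.41] F [ 0.9  0.  -0.4] w 1.001 g 0.0
turn 1 [0.0004, 0.0002, -0.0001] | shift 3 [0.0466, -0.0754, -0.0148] total [ 0.1398 -0.2261 -0.0443]
turn 0 [0.0, 0.0, 0.0] | shift 4 [0.0, 0.0, 0.075] total [0.  0.  0.3]
```

```bash
python3 -m creep '[[0.0466,-0.0754,-0.0148,0,0,0],[0.0466,-0.0754,-0.0148,0,0,0],[0.0466,-0.0754,-0.0148,0,0,0],[0,0,0.075,0,0,0],[0,0,0.075,0,0,0],[0,0,0,0,0,0]]' -1 20
python3 - <<'E'
from h import *
Q=pose(9.5,21);g=np.array([.4509,-.0164,.0625]);z=Q.as_matrix()[:,2]
plan((g+.010*z,Q))
a=grab("top")["frame"][170:350,290:460];b=grab("scene")["frame"][150:330,180:350]
cv2.imwrite("pics/pre.png",cv2.resize(np.hstack([a,b]),None,fx=2.3,fy=2.3)[:,:,::-1])
E
```

```text
clock: 2.1
position: [0.4637, -0.0153, 0.1055]
ee_rot: [3.045, 0.255, -0.578]
force: [-1.8, 0.3, -1.4]
width: 0.998
gripper_force: 0.0
t 2.10 at [ 0.4637 -0.0153  0.1055] xax [ 0.917  0.155 -0.367] z [-0.361 -0.061 -0.93 ] j [-0.03  0.53 -0.1   1.73  0.07  1.26 -1.57] F [-1.8  0.3 -1.4] w 0.998 g 0.0
turn 1 [0.0004, 0.0042, 0.0005] | shift 2 [0.0043, -0.0013, 0.0684] total [ 0.0086 -0.0027  0.1369]
```

View pics/pre.png

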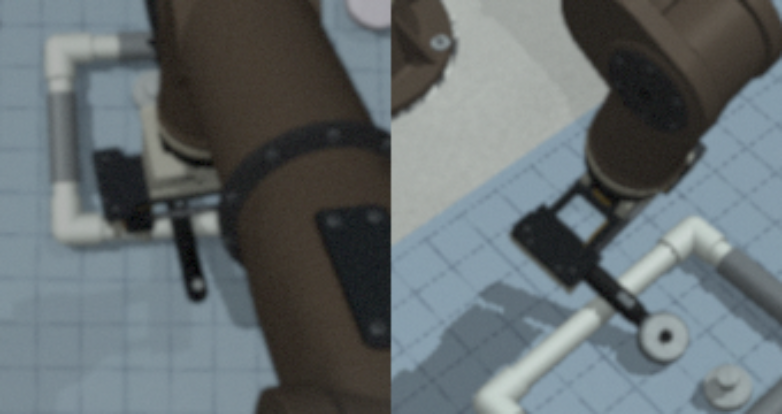

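The gripper stands over the handle outside the rail, on the handle's line (scene panel, handle at about (600,275)); descending and closing.

```bash
python3 -m creep '[[0.004,-0.001,0.068,0,0.002,0],[0.004,-0.001,0.068,0,0.002,0],[0,0,0,0,0,0]]' -1 20
python3 -m creep '[[0,0,0,0,0,0],[0,0,0,0,0,0],[0,0,0,0,0,0],[0,0,0,0,0,0],[0,0,0,0,0,0],[0,0,0,0,0,0]]' 1 20
python3 -c "
from h import *
plan()"
```

```text
clock: 2.45
position: [0.4499, -0.018, 0.056]
ee_rot: [3.05, 0.252, -0.558]
force: [-0.3, 0.2, -0.1]
width: 0.998
gripper_force: 0.0
clock: 2.95
position: [0.4526, -0.0171, 0.0579]
ee_rot: [3.051, 0.253, -0.551]
force: [0.7, -0.5, -1.0]
width: 0.613
gripper_force: 0.0
t 2.95 at [ 0.4526 -0.0171  0.0579] xax [ 0.924  0.154 -0.35 ] z [-0.345 -0.059 -0.937] j [-0.03  0.56 -0.1   1.81  0.08  1.13 -1.58] F [ 0.7 -0.5 -1. ] w 0.613 g 0.0
```

```bash
python3 -m creep '[[0,0,0.012,0,0,0],[0,0,0,0,0,0],[0,0,0,0,0,0],[0,0,0,0,0,0],[0,0,0,0,0,0],[0,0,0,0,0,0],[0,0,0,0,0,0],[0,0,0,0,0,0]]' 1 20
python3 -c "
from h import *
plan()"
```

```text
clock: 3.62
position: [0.4504, -0.0175, 0.0529]
ee_rot: [3.051, 0.253, -0.552]
force: [0.2, -0.2, 0.1]
width: 0.034
gripper_force: 0.0
t 3.62 at [ 0.4504 -0.0175  0.0529] xax [ 0.924  0.154 -0.35 ] z [-0.346 -0.059 -0.937] j [-0.03  0.56 -0.1   1.82  0.08  1.12 -1.58] F [ 0.2 -0.2  0.1] w 0.034 g 0.0
```

It closed on nothing; look.

```bash
python3 - <<'E'
from h import *
import pickle
d={n:grab(n) for n in("top","scene")};pickle.dump(d,open("im1.pkl","wb"))
o=arm.observe();p=o["position"]
a=d["top"]["frame"][200:330,310:440];b=d["scene"]["frame"][200:330,210:340]
for n in d: print(n,proj(d[n],[p,[.4509,-.0164,.0625]]))
cv2.imwrite("pics/miss.png",cv2.resize(np.hstack([a,b]),None,fx=3,fy=3,interpolation=2)[:,:,::-1])
E
```

```text
top [[372.72151955 283.75664813]
 [372.73720444 283.16853705]]
scene [[259.69549366 264.70119249]
 [259.82814998 262.29221521]]
```

View pics/miss.png

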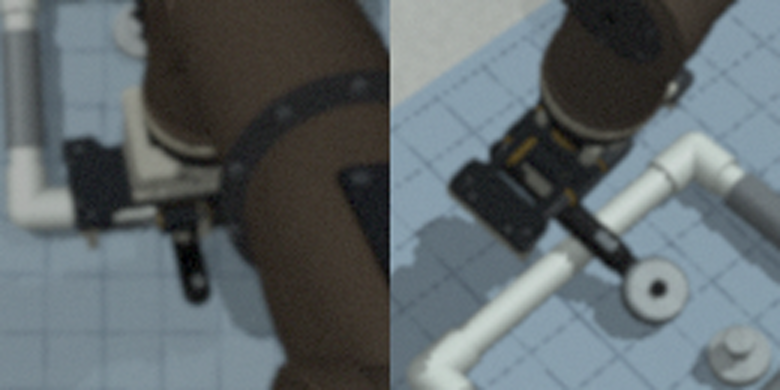

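```bash
python3 - <<'E'
from h import *
import pickle
d0=pickle.load(open("im0.pkl","rb"));d=pickle.load(open("im1.pkl","rb"))
out=[]
for n,(x,y) in(("top",(335,235)),("scene",(225,215))):
    im=d[n];p=arm.observe();Q=R.from_rotvec(p["ee_rot"]).as_matrix();P=p["position"]
    for I in(d0[n],im):
        f=I["frame"].copy()
        f=(255*(f/255.)**.45).astype(np.uint8)[y:y+70,x:x+90]
        f=cv2.resize(f,None,fx=4.2,fy=4.2,interpolation=2)
        for q,c in((P,(255,0,0)),(P-.06*Q[:,2],(0,255,0)),(P+.046*Q[:,1],(255,255,0)),(P-.046*Q[:,1],(255,0,255))):
            u=((proj(im,q)[0]-[x,y]+.5)*4.2).astype(int);cv2.circle(f,(int(u[0]),int(u[1])),3,c,-1)
        out.append(f)
cv2.imwrite("pics/miss2.png",np.vstack([np.hstack(out[:2]),np.hstack(out[2:])])[:,:,::-1])
E
```

```text
(no output)
```

View pics/miss2.png

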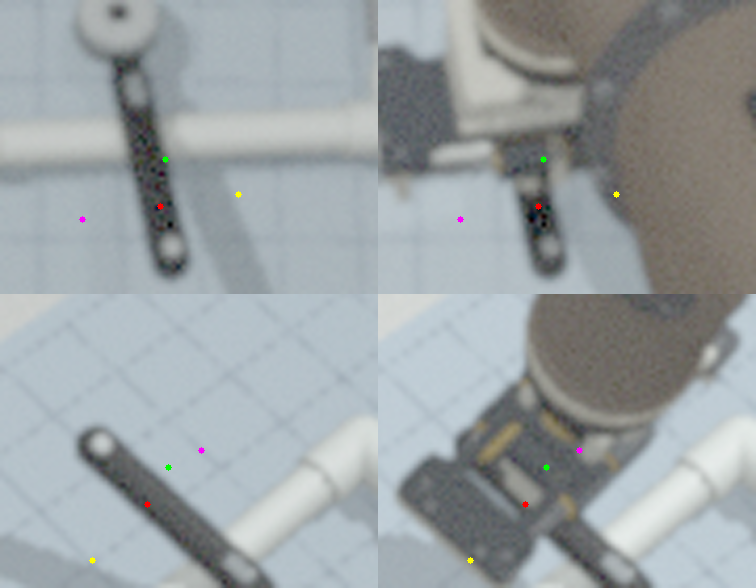

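```bash
python3 -m creep '[[0,0,0,0,0,0],[0,0,0,0,0,0],[0,0,0,0,0,0]]' 1 20; python3 - <<'E'
from h import *
import pickle
d=pickle.load(open("im0.pkl","rb"));t=d["top"];s=d["scene"]
e,r=tri(t,(375,292.8),s,(248.5,250));g,r2=tri(t,(362.8,237.5),s,(299,296));m,r3=tri(t,(366.5,256),s,(282,280.2))
print(e,r,g,r2,m,r3)
print(np.linalg.norm(e-g))
plan()
E
```

```text
clock: 3.97
position: [0.4504, -0.0175, 0.0529]
ee_rot: [3.051, 0.254, -0.552]
force: [-0.4, -0.9, 0.3]
width: 0.002
gripper_force: 0.0
[ 0.42407786 -0.02094045  0.0890826 ] 0.006131435026434278 [0.56708847 0.00256086 0.03246422] 0.003615111180326287 [ 0.51760873 -0.00461456  0.05021703] 0.003727137813031428
0.1555955934893121
t 3.97 at [ 0.4504 -0.0175  0.0529] xax [ 0.924  0.154 -0.351] z [-0.346 -0.059 -0.937] j [-0.03  0.56 -0.1   1.82  0.08  1.12 -1.58] F [-0.4 -0.9  0.3] w 0.002 g 0.0
```

```bash
python3 -m creep '[[0,0,0,0,0,0],[0,0,0,0,0,0],[0,0,0,0,0,0],[0,0,0,0,0,0],[0,0,0,0,0,0],[0,0,0,0,0,0],[0,0,0,0,0,0],[0,0,0,0,0,0],[0,0,0,0,0,0],[0,0,0,0,0,0]]' -0.2 20; python3 - <<'E'
from h import *
import pickle
d1=pickle.load(open("im1.pkl","rb"));d={n:grab(n) for n in("top","scene")};pickle.dump(d,open("im2.pkl","wb"))
p=arm.observe();Q=R.from_rotvec(p["ee_rot"]).as_matrix();P=p["position"];w=p["width"]*.046;print(P,w)
out=[]
for n,(x,y) in(("top",(335,235)),("scene",(225,215))):
    im=d[n]
    for I in(d1[n],im):
        f=(255*(I["frame"]/255.)**.45).astype(np.uint8)[y:y+70,x:x+90]
        f=cv2.resize(f,None,fx=4.4,fy=4.2,interpolation=2)
        if I is im:
          for q in(P-w*Q[:,1],P+w*Q[:,1],P-.04*Q[:,2]-w*Q[:,1],P-.04*Q[:,2]+w*Q[:,1]):
            u=((proj(im,q)[0]-[x,y]+.5)*[4.4,4.2]).astype(int);cv2.circle(f,(int(u[0]),int(u[1])),2,(255,0,0),-1)
        out.append(f)
cv2.imwrite("pics/open.png",np.vstack([np.hstack(out[:2]),np.hstack(out[2:])])[:,:,::-1])
E
```

```text
clock: 4.8
position: [0.4503, -0.0175, 0.0529]
ee_rot: [3.051, 0.253, -0.552]
force: [0.2, 0.3, -0.5]
width: 0.596
gripper_force: 0.0
[ 0.4503844  -0.01748197  0.05286619] 0.027590224125415737
```

View pics/open.png

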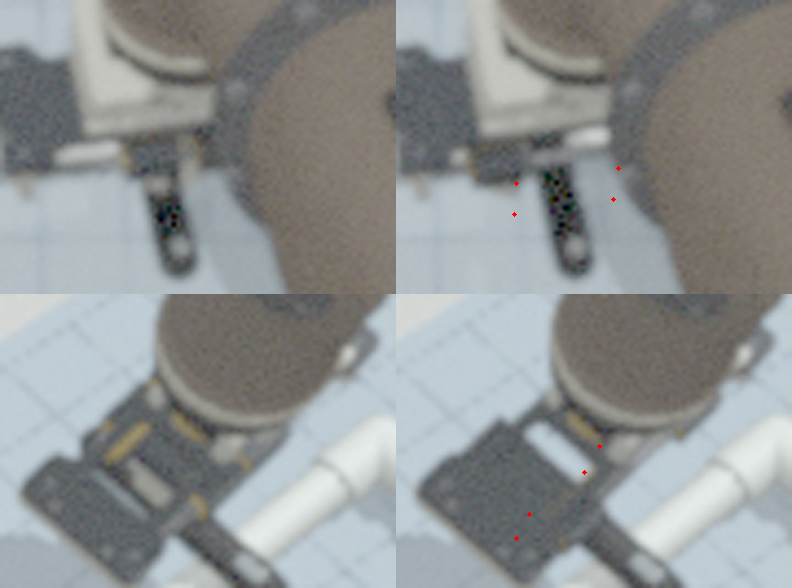

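Fingers look shorter than the reported TCP by perhaps 15–20 mm (tips over the handle at (160,185) when shut, cutter unmoved). I go 20 mm deeper and close.

```bash
python3 -m creep '[[0,0,0.025,0,0,0],[0,0,0.025,0,0,0],[0,0,0,0,0,0],[0,0,0,0,0,0]]' -0.2 20
python3 -m creep '[[0,0,0,0,0,0],[0,0,0,0,0,0],[0,0,0,0,0,0],[0,0,0,0,0,0],[0,0,0,0,0,0],[0,0,0,0,0,0],[0,0,0,0,0,0],[0,0,0,0,0,0]]' 1 20
```

```text
clock: 5.23
position: [0.4423, -0.0189, 0.0334]
ee_rot: [3.051, 0.253, -0.556]
force: [-1.0, 0.7, -0.1]
width: 0.6
gripper_force: 0.0
clock: 5.9
position: [0.4436, -0.0186, 0.0342]
ee_rot: [3.051, 0.253, -0.552]
force: [0.4, 0.2, 0.3]
width: 0.19
gripper_force: 16.1
```

```bash
python3 -m creep '[[0,0,0,0,0,0],[0,0,0,0,0,0],[0,0,0,0,0,0]]' 1 20; python3 - <<'E'
from h import *
import pickle
d2=pickle.load(open("im2.pkl","rb"));d={n:grab(n) for n in("top","scene")};pickle.dump(d,open("im3.pkl","wb"))
p=arm.observe();Q=R.from_rotvec(p["ee_rot"]).as_matrix();P=p["position"]
out=[]
for n,(x,y) in(("top",(335,235)),("scene",(225,215))):
    im=d[n]
    f=(255*(im["frame"]/255.)**.45).astype(np.uint8)[y:y+90,x:x+90]
    f=cv2.resize(f,None,fx=4.4,fy=4.4,interpolation=2)
    for q in(P,P-.02*Q[:,2],P-.04*Q[:,2]):
        u=((proj(im,q)[0]-[x,y]+.5)*4.4).astype(int);cv2.circle(f,(int(u[0]),int(u[1])),2,(255,0,0),-1)
    out.append(f)
cv2.imwrite("pics/grip.png",np.hstack(out)[:,:,::-1])
E
```

```text
clock: 6.15
position: [0.4435, -0.0186, 0.0341]
ee_rot: [3.051, 0.254, -0.552]
force: [0.9, -0.4, 0.3]
width: 0.193
gripper_force: 16.1
```

View pics/grip.png

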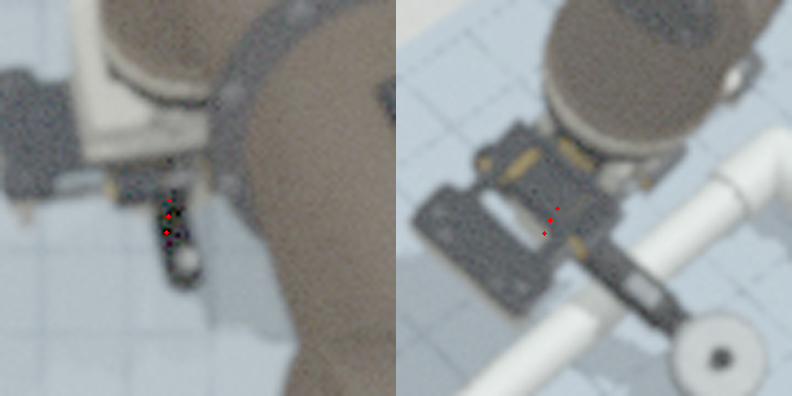

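```bash
python3 -m creep '[[0,0,0,0,0,0],[0,0,0,0,0,0],[0,0,0,0,0,0],[0,0,0,0,0,0],[0,0,0.025,0,0,0],[0,0,0,0,0,0],[0,0,0,0,0,0]]' 0.1 20
python3 -m creep '[[0,0,0,0,0,0],[0,0,0,0,0,0],[0,0,0,0,0,0],[0,0,0,0,0,0],[0,0,0,0,0,0],[0,0,0,0,0,0],[0,0,0,0,0,0]]' 1 20
```

```text
clock: 6.83
position: [0.4391, -0.0194, 0.0242]
ee_rot: [3.051, 0.253, -0.555]
force: [-0.8, -0.1, -0.5]
width: 0.45
gripper_force: 0.0
clock: 7.42
position: [0.4402, -0.0193, 0.0248]
ee_rot: [3.051, 0.253, -0.552]
force: [-0.4, -0.2, 0.1]
width: 0.257
gripper_force: 19.9
```

The reported TCP lies about 40 mm beyond the real finger ends (the grip width gives chord 17.8 then 23.7 mm). Regrip 7 mm deeper and lift.

```bash
python3 -m creep '[[0,0,0,0,0,0],[0,0,0,0,0,0],[0,0,0,0,0,0],[0,0,0.018,0,0,0],[0,0,0,0,0,0],[0,0,0,0,0,0]]' 0.1 30
python3 -m creep '[[0,0,0,0,0,0],[0,0,0,0,0,0],[0,0,0,0,0,0],[0,0,0,0,0,0],[0,0,0,0,0,0],[0,0,0,0,0,0],[0,0,0,0,0,0]]' 1 30
python3 -m creep '[[0,0,-0.02,0,0,0],[0,0,-0.03,0,0,0],[0,0,-0.05,0,0,0],[0,0,-0.05,0,0,0],[0,0,-0.05,0,0,0],[0,0,-0.05,0,0,0],[0,0,0,0,0,0]]' 1 30
python3 -c "
from h import *
plan()"
```

```text
clock: 7.92
position: [0.4368, -0.0198, 0.0176]
ee_rot: [3.051, 0.253, -0.554]
force: [0.5, 0.1, -1.2]
width: 0.45
gripper_force: 0.0
clock: 8.5
position: [0.4377, -0.0197, 0.0181]
ee_rot: [3.051, 0.253, -0.552]
force: [0.5, -0.1, 0.2]
width: 0.253
gripper_force: 29.9
clock: 9.08
position: [0.4753, -0.0132, 0.1151]
ee_rot: [3.053, 0.254, -0.543]
force: [1.5, -0.2, -0.7]
width: 0.25
gripper_force: 29.9
t 9.08 at [ 0.4753 -0.0132  0.1151] xax [ 0.926  0.155 -0.345] z [-0.34  -0.058 -0.939] j [-0.03  0.52 -0.1   1.71  0.07  1.27 -1.57] F [ 1.5 -0.2 -0.7] w 0.250 g 29.9
```

```bash
python3 -c "
from h import *
plan((np.array([.5255,-.348,.08]),pose(-1.6,0)),(np.array([.5255,-.348,-.0265]),pose(-1.6,0)))"
```

```text
t 9.08 at [ 0.4753 -0.0132  0.1151] xax [ 0.926  0.155 -0.345] z [-0.34  -0.058 -0.939] j [-0.03  0.52 -0.1   1.71  0.07  1.27 -1.57] F [ 1.5 -0.2 -0.7] w 0.250 g 29.9
turn 4 [0.0042, 0.0419, 0.0229] | shift 9 [0.0165, 0.0926, 0.0097] total [0.1488 0.8331 0.0877]
turn 0 [0.0, 0.0, 0.0] | shift 3 [0.0, 0.0, 0.0888] total [0.     0.     0.2662]
```

```bash
python3 -m creep '[[0,0,0,0.0042,0.0419,0.0229],[0,0,0,0.0042,0.0419,0.0229],[0,0,0,0.0042,0.0419,0.0229],[0,0,0,0.0042,0.0419,0.0229],[0.0124,0.0694,0,0,0,0],[0.0124,0.0694,0,0,0,0],[0.0124,0.0694,0,0,0,0],[0.0124,0.0694,0,0,0,0],[0.0124,0.0694,0.01,0,0,0],[0.0124,0.0694,0.01,0,0,0],[0.0124,0.0694,0.01,0,0,0],[0.0124,0.0694,0.01,0,0,0],[0.0124,0.0694,0.01,0,0,0],[0.0124,0.0694,0.01,0,0,0],[0.0124,0.0694,0.01,0,0,0],[0.0124,0.0694,0.01,0,0,0],[0,0,0,0,0,0],[0,0,0,0,0,0]]' 1 30
python3 - <<'E'
from h import *
plan((np.array([.5255,-.348,-.0265]),pose(-1.6,0)))
d={n:grab(n) for n in("top","scene")}
f=[(255*(d["top"]["frame"]/255.)**.5).astype(np.uint8)[150:330,420:580],(255*(d["scene"]["frame"]/255.)**.5).astype(np.uint8)[300:480,90:250]]
cv2.imwrite("pics/tray.png",cv2.resize(np.hstack(f),None,fx=2.4,fy=2.4)[:,:,::-1])
E
```

```text
clock: 10.58
position: [0.5207, -0.3502, 0.0788]
ee_rot: [3.14, -0.049, -0.012]
force: [0.2, 0.8, -2.4]
width: 0.255
gripper_force: 29.9
t 10.58 at [ 0.5207 -0.3502  0.0788] xax [ 0.999 -0.031 -0.008] z [-0.008 -0.001 -1.   ] j [ 0.49  0.55  0.02  1.69 -0.01  0.91 -1.09] F [ 0.2  0.8 -2.4] w 0.255 g 29.9
turn 1 [0.0005, 0.0036, -0.0016] | shift 3 [0.0039, -0.0019, 0.0877] total [ 0.0118 -0.0057  0.2632]
```

View pics/tray.png

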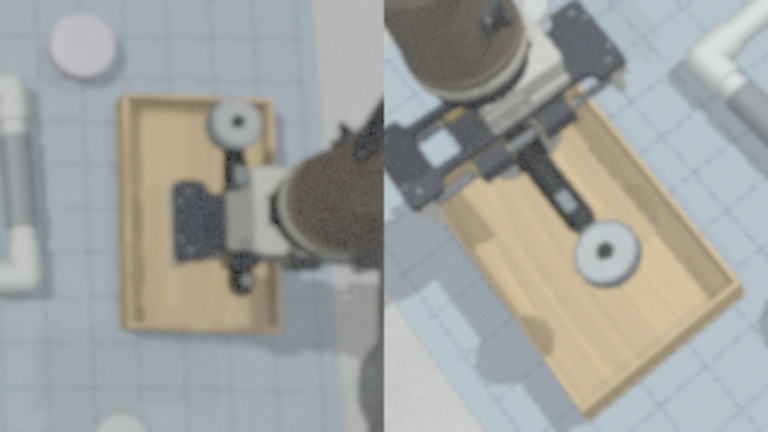

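The cutter is held level above the tray (guard at (236,122) in the left panel, parallax from height). Check its position numerically, then lower.

```bash
python3 - <<'E'
from h import *
import pickle
d=pickle.load(open("im0.pkl","rb"));t,s=d["top"],d["scene"]
print("guard",tri(t,(519.2,200.8),s,(90+(605-384)/2.4,300+250/2.4)))
print("end top",onz(t,420+243/2.4,150+283/2.4,.14))
# tray outer corners at rim
for uv in((470.5,190),(534.5,191),(537,288),(471.5,287.5)): print(onz(t,*uv,.035).round(4))
E
```

```text
guard (array([ 0.63968631, -0.35118397,  0.13735124]), np.float64(0.00037620936209070466))
end top [ 0.48168351 -0.3454282   0.14      ]
[ 0.6942 -0.2717  0.035 ]
[ 0.6937 -0.436   0.035 ]
[ 0.4457 -0.4259  0.035 ]
[ 0.4453 -0.2634  0.035 ]
```

```bash
python3 -m creep '[[0.002,0,0.05,0,0.0036,-0.001],[0.002,0,0.05,0,0,0],[0,0,0.05,0,0,0],[0,0,0.04,0,0,0],[0,0,0.04,0,0,0],[0,0,0.01,0,0,0],[0,0,0,0,0,0],[0,0,0,0,0,0],[0,0,0,0,0,0]]' 1 30
python3 -m creep '[[0,0,0.004,0,0,0],[0,0,0.003,0,0,0],[0,0,0,0,0,0],[0,0,0,0,0,0]]' 1 30
python3 -c "
from h import *
plan()"
```

```text
clock: 11.43
position: [0.5245, -0.3486, -0.015]
ee_rot: [3.14, -0.04, 0.005]
force: [0.6, -0.6, -0.1]
width: 0.254
gripper_force: 29.9
clock: 11.77
position: [0.5237, -0.3487, -0.0189]
ee_rot: [3.14, -0.041, 0.003]
force: [-0.8, 0.1, -1.7]
width: 0.253
gripper_force: 29.9
t 11.77 at [ 0.5237 -0.3487 -0.0189] xax [ 1.    -0.026  0.002] z [ 0.002 -0.001 -1.   ] j [ 0.5   0.67  0.01  1.76 -0.01  0.71 -1.09] F [-0.8  0.1 -1.7] w 0.253 g 29.9
```

Continue down in small steps until contact.

```bash
for i in 1; do python3 -m creep '[[0,0,0.006,0,0,0],[0,0,0.006,0,0,0],[0,0,0,0,0,0],[0,0,0,0,0,0],[0,0,0,0,0,0]]' 1 30; done
python3 -m creep '[[0,0,0.006,0,0,0],[0,0,0,0,0,0],[0,0,0,0,0,0],[0,0,0,0,0,0]]' 1 30
```

```text
clock: 12.18
position: [0.5236, -0.3486, -0.024]
ee_rot: [3.14, -0.041, 0.002]
force: [-0.5, 0.5, -1.1]
width: 0.252
gripper_force: 29.9
clock: 12.52
position: [0.5238, -0.3487, -0.0263]
ee_rot: [3.14, -0.041, 0.003]
force: [0.3, 0.3, -0.8]
width: 0.251
gripper_force: 29.9
```

```bash
python3 -m creep '[[0,0,0.006,0,0,0],[0,0,0,0,0,0],[0,0,0,0,0,0],[0,0,0,0,0,0]]' 1 30
python3 -m creep '[[0,0,0.006,0,0,0],[0,0,0,0,0,0],[0,0,0,0,0,0],[0,0,0,0,0,0]]' 1 30
```

```text
clock: 12.85
position: [0.524, -0.3488, -0.0268]
ee_rot: [3.14, -0.041, 0.004]
force: [-4.8, 2.8, 20.4]
width: 0.258
gripper_force: 30.0
clock: 13.18
position: [0.5242, -0.3489, -0.0272]
ee_rot: [3.139, -0.041, 0.005]
force: [-10.9, 7.7, 40.6]
width: 0.25
gripper_force: 37.5
```

Contact at about z = -0.0265. Ease off, release, lift.

```bash
python3 -m creep '[[0,0,-0.011,0,0,0],[0,0,0,0,0,0],[0,0,0,0,0,0]]' 1 30
python3 -m creep '[[0,0,0,0,0,0],[0,0,0,0,0,0],[0,0,0,0,0,0],[0,0,0,0,0,0],[0,0,0,0,0,0]]' 0 30
python3 -m creep '[[0,0,-0.05,0,0,0],[0,0,-0.08,0,0,0],[0,0,-0.08,0,0,0],[0,0,-0.08,0,0,0],[0,0,0,0,0,0]]' 0 30
python3 -c "
from h import *
plan()
g=np.array([.527,.343])
plan((np.array([g[0],g[1],.09]),pose(6.5)))"
```

```text
clock: 13.43
position: [0.5237, -0.3487, -0.0267]
ee_rot: [3.14, -0.041, 0.003]
force: [0.4, -0.4, -1.1]
width: 0.252
gripper_force: 30.0
clock: 13.85
position: [0.5235, -0.3485, -0.027]
ee_rot: [3.141, -0.041, 0.002]
force: [-0.1, 0.8, 0.3]
width: 0.493
gripper_force: 0.0
clock: 14.27
position: [0.5268, -0.3503, 0.0957]
ee_rot: [3.136, -0.041, 0.016]
force: [1.2, 0.3, 0.3]
width: 0.501
gripper_force: 0.0
t 14.27 at [ 0.5268 -0.3503  0.0957] xax [ 1.    -0.026  0.01 ] z [ 0.01  -0.005 -1.   ] j [ 0.49  0.53  0.01  1.68 -0.01  0.93 -1.09] F [1.2 0.3 0.3] w 0.501 g 0.0
t 14.27 at [ 0.5268 -0.3503  0.0957] xax [ 1.    -0.026  0.01 ] z [ 0.01  -0.005 -1.   ] j [ 0.49  0.53  0.01  1.68 -0.01  0.93 -1.09] F [1.2 0.3 0.3] w 0.501 g 0.0
turn 2 [0.0014, -0.0023, -0.0333] | shift 19 [0.0103, -0.0906, 0.0007] total [ 0.1966 -1.7221  0.0141]
```

```bash
python3 -m creep '[[0,0,0,0.0014,-0.0023,-0.0333],[0,0,0,0.0014,-0.0023,-0.0333],[0.0103,-0.09,0,0,0,0],[0.0103,-0.09,0,0,0,0],[0.0103,-0.09,0,0,0,0],[0.0103,-0.09,0,0,0,0],[0.0103,-0.09,0,0,0,0],[0.0103,-0.09,0,0,0,0],[0.0103,-0.09,0,0,0,0],[0.0103,-0.09,0,0,0,0],[0.0103,-0.09,0,0,0,0],[0.0103,-0.09,0,0,0,0],[0.0103,-0.09,0,0,0,0],[0.0103,-0.09,0,0,0,0],[0.0103,-0.09,0,0,0,0],[0.0103,-0.09,0,0,0,0],[0,0,0,0,0,0]]' -0.5 30
python3 - <<'E'
from meas import *
import pickle
plan((np.array([.527,.3435,.05]),pose(6.5)))
im=grab("top");pickle.dump(im,open("im4.pkl","wb"))
w,wh,g,b=masks(im["frame"])
# cutter in tray: handle black
mm=blob(b,None,(474,534,195,285));print("handle",mm.sum(),*line(im,mm,.02))
f=im["frame"][180:300,460:550];cv2.imwrite("pics/x.png",f[:,:,::-1])
gu=cv2.HoughCircles(cv2.resize(cv2.cvtColor(f,7),None,fx=4,fy=4),cv2.HOUGH_GRADIENT,1,100,param1=60,param2=18,minRadius=34,maxRadius=50)
print("guard",[onz(im,460+c[0]/4,180+c[1]/4,.026).round(3) for c in (gu[0] if gu is not None else [])])
# clamp edges, profiles across at two stations on the clamp, top view im0
E
```

```text
clock: 15.68
position: [0.5225, 0.1684, 0.0915]
ee_rot: [-3.126, -0.193, 0.012]
force: [0.1, 0.5, 0.1]
width: 0.748
gripper_force: 0.0
t 15.68 at [0.5225 0.1684 0.0915] xax [ 0.992  0.123 -0.007] z [-0.008  0.009 -1.   ] j [-0.3   0.43 -0.13  1.87  0.06  0.86 -1.91] F [0.1 0.5 0.1] w 0.748 g 0.0
turn 1 [-0.0049, 0.0033, 0.0047] | shift 5 [0.0122, -0.0867, 0.0207] total [ 0.0608 -0.4336  0.1037]
handle 302 [ 0.54805481 -0.34854587] [ 18.5524807  138.75126648] -0.75227165
guard [array([ 0.645, -0.355,  0.026])]
```

```bash
python3 -m creep '[[0.0122,-0.0867,0.0207,0,0.003,0.003],[0.0122,-0.0867,0.0207,0,0,0],[0.0122,-0.0867,0.0207,0,0,0],[0.0122,-0.0867,0.0207,0,0,0],[0.0122,-0.0867,0.0207,0,0,0],[0,0,0,0,0,0],[0,0,0,0,0,0]]' -0.6 30
python3 - <<'E'
from meas import *
plan((np.array([.527,.3435,-.028]),pose(6.5)))
for n,box in(("scene",(340,440,170,250)),("top",(212,242,215,295))):
    im=grab(n);w,wh,g,b=masks(im["frame"]);p=arm.observe()
    print(n,proj(im,[p["position"]+[0,0,.038],[.527,.3435,.029]]).round(1))
E
```

```text
clock: 16.32
position: [0.528, 0.3353, 0.0497]
ee_rot: [-3.132, -0.173, 0.005]
force: [0.8, -1.1, 0.0]
width: 0.801
gripper_force: 0.0
t 16.32 at [0.528  0.3353 0.0497] xax [ 0.994  0.11  -0.003] z [-0.004  0.005 -1.   ] j [-0.56  0.58 -0.12  1.71  0.08  0.85 -2.18] F [ 0.8 -1.1  0. ] w 0.801 g 0.0
turn 1 [-0.0024, 0.0015, -0.0015] | shift 3 [-0.0, -0.0069, 0.0648] total [-1.000e-04 -2.060e-02  1.943e-01]
scene [[389.6 194.5]
 [389.9 206.9]]
top [[227.1 247.6]
 [226.6 252.4]]
```

```bash
python3 -m creep '[[0,-0.007,0.065,0,0.001,0],[0,-0.007,0.065,0,0,0],[0,-0.007,0.055,0,0,0],[0,0,0,0,0,0],[0,0,0,0,0,0],[0,0,0,0,0,0]]' -0.6 30
python3 -m creep '[[0,0,0.006,0,0,0],[0,0,0,0,0,0],[0,0,0,0,0,0]]' -0.6 30
```

```text
clock: 16.92
position: [0.5294, 0.3417, -0.0217]
ee_rot: [-3.132, -0.165, -0.003]
force: [1.1, -0.4, 0.8]
width: 0.798
gripper_force: 0.0
clock: 17.17
position: [0.5288, 0.3428, -0.0244]
ee_rot: [-3.131, -0.167, -0.003]
force: [0.7, 0.1, 0.7]
width: 0.802
gripper_force: 0.0
```

```bash
python3 -m creep '[[0,0,0.01,0,0,0],[0,0,0,0,0,0],[0,0,0,0,0,0]]' -0.6 30
python3 -m creep '[[0,0,0.006,0,0,0],[0,0,0,0,0,0],[0,0,0,0,0,0]]' -0.6 30
python3 -m creep '[[0,0,0.006,0,0,0],[0,0,0,0,0,0],[0,0,0,0,0,0]]' -0.6 30
```

```text
clock: 17.42
position: [0.5279, 0.3426, -0.0296]
ee_rot: [-3.132, -0.168, -0.0]
force: [-0.2, 0.3, 0.1]
width: 0.802
gripper_force: 0.0
clock: 17.67
position: [0.5282, 0.3429, -0.0319]
ee_rot: [-3.132, -0.168, -0.001]
force: [0.6, -0.2, 0.5]
width: 0.803
gripper_force: 0.4
clock: 17.92
position: [0.5284, 0.343, -0.0322]
ee_rot: [-3.132, -0.168, -0.002]
force: [-5.4, -3.4, 22.9]
width: 0.795
gripper_force: 11.4
```

Mat touched: the real finger end is 35 mm short of the reported TCP. Ease up and grip.

```bash
python3 -m creep '[[0,0,-0.012,0,0,0],[0,0,0,0,0,0],[0,0,0,0,0,0],[0,0,0,0,0,0],[0,0,0,0,0,0],[0,0,0,0,0,0],[0,0,0,0,0,0],[0,0,0,0,0,0],[0,0,0,0,0,0],[0,0,0,0,0,0]]' 1 15
python3 -m creep '[[0,0,-0.03,0,0,0],[0,0,-0.05,0,0,0],[0,0,-0.08,0,0,0],[0,0,-0.08,0,0,0],[0,0,-0.05,0,0,0],[0,0,0,0,0,0]]' 1 20
python3 -c "
from h import *
plan((np.array([.4965,-.026,.09]),pose(92.7)),(np.array([.4965,-.026,.09]),pose(-87.3)))"
```

```text
clock: 18.75
position: [0.528, 0.3427, -0.0296]
ee_rot: [-3.132, -0.168, -0.0]
force: [1.2, -0.6, -0.6]
width: 0.357
gripper_force: 15.0
clock: 19.25
position: [0.5308, 0.3442, 0.0927]
ee_rot: [-3.127, -0.167, -0.012]
force: [0.5, 0.7, -0.7]
width: 0.356
gripper_force: 20.0
t 19.25 at [0.5308 0.3442 0.0927] xax [0.994 0.107 0.008] z [ 0.007  0.01  -1.   ] j [-0.57  0.54 -0.13  1.67  0.08  0.93 -2.19] F [ 0.5  0.7 -0.7] w 0.356 g 20.0
turn 13 [-0.0001, -0.0005, -0.0555] | shift 10 [-0.092, -0.0129, 0.0007] total [-0.9204 -0.1293  0.0068]
turn 27 [-0.0, -0.0, -0.0556] | shift 0 [0.0, 0.0, 0.0] total [0. 0. 0.]
```

Gripped (32.8 mm). Before carrying it over, refine the rail's line numerically.

```bash
python3 - <<'E'
from h import *
import pickle
d=pickle.load(open("im0.pkl","rb"));d["top4"]=pickle.load(open("im4.pkl","rb"))
for n in d:
    im=d[n];g=im["frame"].astype(np.float32).mean(2)
    for lo,hi in((.03,.075),(-.13,-.075) if n!="top4" else (-.13,-.03)):
        xs=np.arange(.464,.53,.002);ys=np.arange(lo,hi,.001);acc=[]
        for y in ys:
            P=np.c_[xs-.047*(y+.026),np.full_like(xs,y),np.full_like(xs,.02)];uv=proj(im,P).astype(np.float32)
            acc.append(cv2.remap(g,uv[:,:1],uv[:,1:],1).ravel())
        v=np.median(acc,0);print(n,lo);print(" ".join("%d:%.0f"%(x*1000,a) for x,a in zip(xs,v)))
E
```

```text
top 0.03
464:117 466:113 468:108 470:102 472:94 474:85 476:78 478:76 480:78 482:86 484:98 486:112 488:124 490:133 492:140 494:145 496:147 498:147 500:145 502:141 504:134 506:127 508:121 510:117 512:116 514:117 516:117 518:117 520:118 522:118 524:118 526:117 528:116
top -0.13
464:117 466:116 468:114 470:110 472:103 474:92 476:81 478:73 480:73 482:80 484:91 486:104 488:117 490:128 492:136 494:142 496:146 498:147 500:146 502:143 504:138 506:131 508:124 510:117 512:116 514:116 516:117 518:116 520:115 522:112 524:111 526:112 528:114
scene 0.03
464:137 466:137 468:137 470:137 472:134 474:131 476:135 478:146 480:159 482:170 484:177 486:181 488:184 490:183 492:179 494:171 496:162 498:152 500:140 502:127 504:113 506:109 508:118 510:128 512:132 514:135 516:137 518:137 520:136 522:137 524:137 526:137 528:137
scene -0.13
464:138 466:139 468:139 470:138 472:137 474:136 476:136 478:143 480:155 482:166 484:175 486:179 488:182 490:182 492:179 494:174 496:166 498:156 500:145 502:132 504:119 506:112 508:118 510:130 512:137 514:139 516:138 518:138 520:139 522:138 524:138 526:138 528:137
top4 0.03
464:34 466:32 468:32 470:33 472:33 474:33 476:33 478:34 480:35 482:36 484:36 486:37 488:37 490:41 492:44 494:47 496:49 498:50 500:50 502:50 504:49 506:49 508:48 510:49 512:48 514:47 516:46 518:48 520:47 522:47 524:46 526:45 528:45
top4 -0.13
464:97 466:96 468:95 470:93 472:90 474:89 476:87 478:85 480:85 482:90 484:98 486:107 488:113 490:119 492:124 494:126 496:126 498:124 500:121 502:117 504:113 506:110 508:114 510:122 512:130 514:135 516:136 518:136 520:135 522:133 524:131 526:130 528:132
```

```bash
python3 -m creep '[[0,0,0,0,-0.0005,-0.0557],[0,0,0,0,-0.0005,-0.0557],[0,0,0,0,-0.0005,-0.0557],[0,0,0,0,-0.0005,-0.0557],[0,0,0,0,-0.0005,-0.0557],[0,0,0,0,-0.0005,-0.0557],[0,0,0,0,-0.0005,-0.0557],[0,0,0,0,-0.0005,-0.0557],[0,0,0,0,-0.0005,-0.0557],[0,0,0,0,-0.0005,-0.0557],[0,0,0,0,-0.0005,-0.0557],[0,0,0,0,-0.0005,-0.0557],[0,0,0,0,-0.0005,-0.0557],[0,0,0,0,0,0]]' 1 20
python3 -c "
from h import *
plan((np.array([.4955,-.026,.05]),pose(93)))"
```

```text
clock: 20.42
position: [0.5281, 0.3417, 0.0866]
ee_rot: [-2.154, -2.283, 0.014]
force: [0.8, -1.0, -1.1]
width: 0.357
gripper_force: 20.0
t 20.42 at [0.5281 0.3417 0.0866] xax [-0.058  0.998 -0.004] z [-0.008 -0.005 -1.   ] j [-0.32  0.6  -0.51  1.64  0.33  1.   -0.88] F [ 0.8 -1.  -1.1] w 0.357 g 20.0
turn 1 [-0.004, 0.002, 0.0028] | shift 10 [-0.0914, -0.0129, 0.0091] total [-0.9138 -0.1294  0.0915]
```

```bash
python3 -m creep '[[0,0,0,-0.004,0.002,0.0028],[-0.076,-0.0108,0,0,0,0],[-0.076,-0.0108,0,0,0,0],[-0.076,-0.0108,0,0,0,0],[-0.076,-0.0108,0,0,0,0],[-0.076,-0.0108,0,0,0,0],[-0.076,-0.0108,0,0,0,0],[-0.076,-0.0108,0,0,0,0],[-0.076,-0.0108,0,0,0,0],[-0.076,-0.0108,0.02,0,0,0],[-0.076,-0.0108,0.02,0,0,0],[-0.076,-0.0108,0.02,0,0,0],[-0.076,-0.0108,0.02,0,0,0],[0,0,0,0,0,0],[0,0,0,0,0,0],[0,0,0,0,0,0]]' 1 20
python3 -c "
from h import *
plan((np.array([.4955,-.026,.006]),pose(93)))"
```

```text
clock: 21.75
position: [0.4937, -0.0242, 0.0548]
ee_rot: [2.172, 2.27, 0.002]
force: [-0.8, 1.1, -0.1]
width: 0.352
gripper_force: 20.0
t 21.75 at [ 0.4937 -0.0242  0.0548] xax [-0.044  0.999  0.001] z [ 0.001  0.001 -1.   ] j [ 0.32  0.45 -0.5   2.01  0.3   0.75 -0.31] F [-0.8  1.1 -0.1] w 0.352 g 20.0
turn 1 [0.0006, -0.0004, -0.0039] | shift 2 [-0.0024, 0.0021, 0.0609] total [-0.0048  0.0042  0.1219]
```

```bash
python3 -m creep '[[0,0.004,0.05,0,0,-0.0039],[0,0,0.05,0,0,0],[0,0,0.02,0,0,0],[0,0,0,0,0,0],[0,0,0,0,0,0],[0,0,0,0,0,0]]' 1 20
python3 - <<'E'
from h import *
plan((np.array([.4955,-.026,-.004]),pose(93)))
d={n:grab(n) for n in("top","scene")}
f=[(255*(d["top"]["frame"]/255.)**.5).astype(np.uint8)[190:310,300:450],(255*(d["scene"]["frame"]/255.)**.5).astype(np.uint8)[220:340,200:350]]
cv2.imwrite("pics/perch.png",cv2.resize(np.hstack(f),None,fx=2.66,fy=2.66,interpolation=2)[:,:,::-1])
E
```

```text
clock: 22.25
position: [0.4958, -0.0238, 0.0073]
ee_rot: [2.158, 2.282, 0.002]
force: [0.8, -1.4, -0.7]
width: 0.355
gripper_force: 20.0
t 22.25 at [ 0.4958 -0.0238  0.0073] xax [-0.056  0.998  0.001] z [ 0.002  0.001 -1.   ] j [ 0.28  0.52 -0.46  2.05  0.37  0.65 -0.36] F [ 0.8 -1.4 -0.7] w 0.355 g 20.0
turn 1 [0.0008, -0.0003, 0.0016] | shift 1 [-0.0054, -0.0011, 0.0283] total [-0.0054 -0.0011  0.0283]
```

View pics/perch.png

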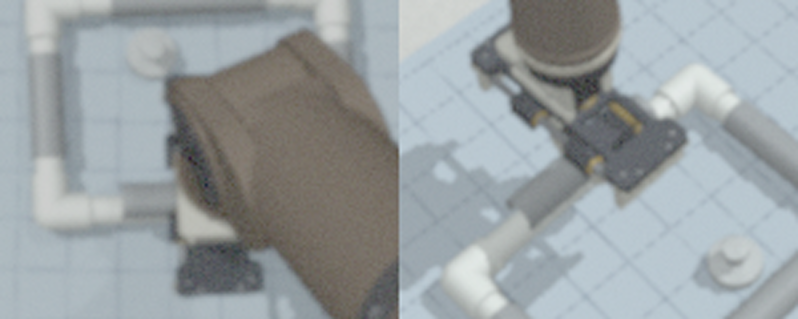

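The clamp (left panel, its end at (122,200), fitting edge at about (90,207)) is centred over and aligned with the rail. Lower to contact.

```bash
python3 -m creep '[[-0.004,0,0.018,0,0,0],[0,0,0,0,0,0],[0,0,0,0,0,0]]' 1 20
python3 -m creep '[[0,0,0.006,0,0,0],[0,0,0,0,0,0],[0,0,0,0,0,0]]' 1 20
python3 -m creep '[[0,0,0.004,0,0,0],[0,0,0,0,0,0],[0,0,0,0,0,0]]' 1 20
```

```text
clock: 22.6
position: [0.4949, -0.0265, -0.001]
ee_rot: [-2.16, -2.281, -0.0]
force: [0.1, -0.3, -0.4]
width: 0.355
gripper_force: 20.0
clock: 22.85
position: [0.4951, -0.0262, -0.0032]
ee_rot: [-2.159, -2.282, -0.0]
force: [-0.1, 0.1, 0.8]
width: 0.357
gripper_force: 20.0
clock: 23.1
position: [0.4951, -0.0263, -0.0046]
ee_rot: [2.159, 2.282, 0.0]
force: [-2.4, 0.1, 6.2]
width: 0.353
gripper_force: 20.0
```

```bash
python3 -m creep '[[0,-0.005,-0.002,0,0,0],[0,0,0,0,0,0],[0,0,0,0,0,0]]' 1 20
python3 -m creep '[[0,0,0.004,0,0,0],[0,0,0,0,0,0],[0,0,0,0,0,0]]' 1 20
```

```text
clock: 23.35
position: [0.4931, -0.0263, -0.0041]
ee_rot: [-2.159, -2.282, -0.001]
force: [0.5, -0.8, -0.8]
width: 0.355
gripper_force: 20.0
clock: 23.6
position: [0.4931, -0.0262, -0.0058]
ee_rot: [-2.159, -2.282, -0.001]
force: [-0.0, 0.0, -0.4]
width: 0.357
gripper_force: 20.0
```

Better: lower now at −0.0058 with no force. Continue.

```bash
python3 -m creep '[[0,0,0.004,0,0,0],[0,0,0,0,0,0],[0,0,0,0,0,0]]' 1 20
python3 -m creep '[[0,0,0.003,0,0,0],[0,0,0,0,0,0],[0,0,0,0,0,0]]' 1 20
```

```text
clock: 23.85
position: [0.4926, -0.0263, -0.0073]
ee_rot: [-2.159, -2.282, 0.0]
force: [-3.0, -0.1, 3.6]
width: 0.355
gripper_force: 20.0
clock: 24.1
position: [0.493, -0.0263, -0.0078]
ee_rot: [2.159, 2.282, -0.0]
force: [-4.7, 0.1, 13.2]
width: 0.354
gripper_force: 20.0
```

```bash
python3 -m creep '[[0,-0.004,-0.005,0,0,0],[0,0,0,0,0,0],[0,0,0,0,0,0]]' 1 20
python3 -m creep '[[0,0,0.004,0,0,0],[0,0,0,0,0,0],[0,0,0,0,0,0]]' 1 20
```

```text
clock: 24.35
position: [0.4922, -0.0263, -0.0063]
ee_rot: [2.159, 2.282, 0.002]
force: [-0.0, 0.2, 0.9]
width: 0.359
gripper_force: 20.0
clock: 24.6
position: [0.4929, -0.0262, -0.0076]
ee_rot: [2.158, 2.281, 0.003]
force: [1.9, -0.4, 6.9]
width: 0.36
gripper_force: 20.0
```

Centred (small opposite side force). Ease, release, lift.

```bash
python3 -m creep '[[0,0.001,-0.003,0,0,0],[0,0,0,0,0,0],[0,0,0,0,0,0]]' 1 10
python3 -m creep '[[0,0,0,0,0,0],[0,0,0,0,0,0],[0,0,0,0,0,0],[0,0,0,0,0,0],[0,0,0,0,0,0],[0,0,0,0,0,0]]' -0.2 10
python3 -m creep '[[0,0,-0.02,0,0,0],[0,0,-0.06,0,0,0],[0,0,-0.06,0,0,0],[0,0,0,0,0,0]]' -0.2 10
python3 -m creep '[[0,0,0,0,0,0],[0,0,0,0,0,0],[0,0,0,0,0,0],[0,0,0,0,0,0],[0,0,0,0,0,0],[0,0,0,0,0,0],[0,0,0,0,0,0],[0,0,0,0,0,0],[0,0,0,0,0,0]]' 1 10
python3 - <<'E'
from h import *
import pickle
plan((np.array([.4925,-.0263,.02]),pose(93)))
pickle.dump({n:grab(n) for n in("top","scene")},open("im5.pkl","wb"))
d=pickle.load(open("im5.pkl","rb"))
for n in d:
    im=d[n];g=im["frame"].astype(np.float32).mean(2);xs=np.arange(.464,.53,.003)
    for lo,hi in((.02,.04),(-.09,-.07)):
        acc=[]
        for y in np.arange(lo,hi,.002):
            P=np.c_[xs-.05*(y+.026),np.full_like(xs,y),np.full_like(xs,.04)];uv=proj(im,P).astype(np.float32);acc.append(cv2.remap(g,uv[:,:1],uv[:,1:],1).ravel())
        print(n,lo," ".join("%d:%.0f"%(x*1000,a) for x,a in zip(xs,np.median(acc,0))))
E
```

```text
clock: 24.85
position: [0.4924, -0.0263, -0.0068]
ee_rot: [2.159, 2.282, 0.001]
force: [1.7, 0.6, 1.4]
width: 0.363
gripper_force: 10.0
clock: 25.35
position: [0.4919, -0.0264, -0.0069]
ee_rot: [-2.159, -2.282, -0.001]
force: [-0.1, 0.1, -0.3]
width: 0.6
gripper_force: 0.0
clock: 25.68
position: [0.4945, -0.0259, 0.0533]
ee_rot: [2.156, 2.279, 0.007]
force: [0.7, -0.1, -0.0]
width: 0.602
gripper_force: 0.0
clock: 26.43
position: [0.492, -0.0263, 0.0491]
ee_rot: [-2.159, -2.282, -0.001]
force: [-0.7, -0.1, -0.5]
width: 0.02
gripper_force: 0.0
t 26.43 at [ 0.492  -0.0263  0.0491] xax [-0.055  0.998  0.   ] z [ 0.  0. -1.] j [ 0.33  0.45 -0.5   2.02  0.31  0.74 -0.31] F [-0.7 -0.1 -0.5] w 0.020 g 0.0
turn 1 [0.0001, -0.0002, 0.0014] | shift 1 [0.0, 0.0013, 0.0728] total [0.     0.0013 0.0728]
top 0.02 464:121 467:114 470:102 473:89 476:79 479:68 482:66 485:74 488:83 491:92 494:96 497:94 500:91 503:86 506:83 509:89 512:108 515:126 518:131 521:132 524:131 527:128
top -0.09 464:34 467:32 470:34 473:33 476:34 479:34 482:35 485:39 488:37 491:40 494:43 497:43 500:45 503:46 506:49 509:50 512:53 515:56 518:56 521:57 524:59 527:58
scene 0.02 464:122 467:143 470:146 473:131 476:93 479:55 482:43 485:44 488:43 491:44 494:44 497:44 500:44 503:45 506:45 509:42 512:39 515:56 518:83 521:99 524:122 527:146
scene -0.09 464:154 467:154 470:155 473:142 476:108 479:79 482:82 485:95 488:102 491:107 494:111 497:111 500:103 503:96 506:88 509:78 512:84 515:109 518:138 521:153 524:154 527:154
```

```bash
python3 -m creep '[[0,0.001,0.04,0,0,0],[0,0,0.03,0,0,0],[0,0,0,0,0,0],[0,0,0,0,0,0]]' 1 10
python3 -m creep '[[0,0,0.005,0,0,0],[0,0,0.005,0,0,0],[0,0,0,0,0,0]]' 1 10
python3 -m creep '[[0,0,0.004,0,0,0],[0,0,0,0,0,0]]' 1 10
```

```text
clock: 26.87
position: [0.4919, -0.0262, 0.0209]
ee_rot: [-2.158, -2.281, 0.001]
force: [0.8, 0.7, -0.1]
width: 0.005
gripper_force: 0.0
clock: 27.12
position: [0.4926, -0.0263, 0.0174]
ee_rot: [2.159, 2.282, 0.001]
force: [0.1, 0.2, 0.5]
width: 0.006
gripper_force: 0.0
clock: 27.28
position: [0.4935, -0.0263, 0.0164]
ee_rot: [2.158, 2.281, 0.003]
force: [0.7, -0.8, 6.0]
width: 0.004
gripper_force: 2.5
```

```bash
python3 -m creep '[[0,0,0.003,0,0,0],[0,0,0.003,0,0,0],[0,0,0,0,0,0]]' 1 10
python3 -m creep '[[0,0,0.003,0,0,0],[0,0,0.003,0,0,0],[0,0,0,0,0,0]]' 1 10
python3 -m creep '[[0,0,0.003,0,0,0],[0,0,0.003,0,0,0],[0,0,0,0,0,0]]' 1 10
```

```text
clock: 27.53
position: [0.4942, -0.0262, 0.0144]
ee_rot: [2.158, 2.28, 0.004]
force: [-0.7, -0.9, 9.5]
width: 0.004
gripper_force: 4.6
clock: 27.78
position: [0.4941, -0.0261, 0.0119]
ee_rot: [2.158, 2.28, 0.004]
force: [1.0, 0.2, 9.1]
width: 0.007
gripper_force: 4.2
clock: 28.03
position: [0.4937, -0.0262, 0.0093]
ee_rot: [2.158, 2.281, 0.003]
force: [0.8, -0.4, 5.9]
width: 0.004
gripper_force: 3.0
```

```bash
python3 -m creep '[[0,0,0.005,0,0,0],[0,0,0.005,0,0,0],[0,0,0,0,0,0]]' 1 10
python3 -m creep '[[0,0,0.005,0,0,0],[0,0,0.005,0,0,0],[0,0,0,0,0,0]]' 1 10
python3 -m creep '[[0,0,0.004,0,0,0],[0,0,0,0,0,0]]' 1 10
```

```text
clock: 28.28
position: [0.4926, -0.0263, 0.0045]
ee_rot: [2.159, 2.282, 0.001]
force: [0.4, -0.9, 0.4]
width: 0.007
gripper_force: 0.3
clock: 28.53
position: [0.4925, -0.0264, 0.0012]
ee_rot: [2.159, 2.281, 0.0]
force: [-4.0, -0.2, 15.7]
width: 0.007
gripper_force: 7.8
clock: 28.7
position: [0.4926, -0.0265, 0.001]
ee_rot: [2.158, 2.281, -0.0]
force: [-9.9, -1.1, 39.7]
width: 0.006
gripper_force: 19.7
```

Firm stop at the seated height (expected 0.0017). Lift away and check.

```bash
python3 -m creep '[[0,0,-0.03,0,0,0],[0,0,-0.08,0,0,0],[0,0,-0.08,0,0,0],[0,0,-0.08,0,0,0],[0,-0.08,-0.08,0,0,0],[0,-0.08,-0.05,0,0,0],[0,-0.08,0,0,0,0],[0,0,0,0,0,0],[0,0,0,0,0,0],[0,0,0,0,0,0],[0,0,0,0,0,0]]' 1 10
python3 - <<'E'
from meas import *
import pickle
plan()
d0=pickle.load(open("im0.pkl","rb"))
im=grab("scene");w,wh,g,b=masks(im["frame"])
gg=im["frame"].astype(np.float32).mean(2);g0=d0["scene"]["frame"].astype(np.float32).mean(2)
xs=np.arange(.46,.53,.003)
for lo,hi in((.02,.04),(-.04,-.02),(-.09,-.07)):
    acc=[]
    for y in np.arange(lo,hi,.002):
        P=np.c_[xs-.05*(y+.026),np.full_like(xs,y),np.full_like(xs,.02)];uv=proj(im,P).astype(np.float32);acc.append(cv2.remap(gg,uv[:,:1],uv[:,1:],1).ravel())
    print(lo," ".join("%d:%.0f"%(x*1000,a) for x,a in zip(xs,np.median(acc,0))))
# along the rail, on crown line z=.0367
ys=np.arange(-.13,.09,.005);P=np.c_[.4945-.05*(ys+.026),ys,np.full_like(ys,.0367)];uv=proj(im,P).astype(np.float32)
print(" ".join("%d:%.0f"%(y*1000,a) for y,a in zip(ys,cv2.remap(gg,uv[:,:1],uv[:,1:],1).ravel())))
t=grab("top");w,wh,g,b=masks(t["frame"]);mm=blob(b,None,(474,534,195,285));print("handle",mm.sum(),*line(t,mm,.02))
# other things moved?
for n,a,bb in(("top",d0["top"],t),("scene",d0["scene"],im)):
    D=cv2.absdiff(a["frame"],bb["frame"]).max(2)
    for k,(x,y) in({"top":dict(weight=(357,210),pin=(454,169),tape=(470,334),s1=(264,165),s2=(258,337)),"scene":dict(weight=(325,317),pin=(271,427),tape=(146,302),s1=(431,272),s2=(309,173))}[n]).items():
        print(n,k,D[y-14:y+15,x-14:x+15].mean().round(1),end="; ")
E
```

```text
clock: 29.62
position: [0.3999, -0.0314, 0.156]
ee_rot: [-2.159, -2.282, -0.002]
force: [0.0, -0.4, -0.0]
width: 0.003
gripper_force: 0.0
t 29.62 at [ 0.3999 -0.0314  0.156 ] xax [-0.055  0.998  0.001] z [ 0.     0.001 -1.   ] j [ 0.48  0.16 -0.59  2.09  0.11  0.92 -0.12] F [ 0.  -0.4 -0. ] w 0.003 g 0.0
0.02 460:147 463:147 466:147 469:142 472:121 475:100 478:100 481:107 484:112 487:117 490:119 493:114 496:105 499:97 502:88 505:79 508:83 511:115 514:140 517:147 520:146 523:147 526:147 529:147
-0.04 460:148 463:148 466:148 469:143 472:123 475:101 478:100 481:107 484:111 487:115 490:117 493:113 496:105 499:97 502:89 505:80 508:78 511:109 514:141 517:148 520:148 523:148 526:148 529:148
-0.09 460:148 463:148 466:149 469:145 472:126 475:102 478:100 481:107 484:112 487:114 490:115 493:112 496:105 499:97 502:90 505:80 508:78 511:110 514:140 517:148 520:148 523:149 526:148 529:146
-130:193 -125:193 -120:193 -114:193 -109:179 -104:108 -99:113 -94:113 -89:114 -84:113 -79:113 -74:114 -69:114 -64:114 -59:114 -54:115 -49:114 -44:114 -39:113 -34:115 -29:114 -24:114 -19:115 -14:115 -9:116 -4:115 0:115 5:116 10:114 15:115 20:116 25:117 30:115 35:115 40:116 45:168 50:194 55:193 60:193 65:194 70:181 75:154 80:191 85:196
handle 321 [ 0.54812793 -0.34850909] [ 18.98644829 138.9186554 ] -0.83536994
top weight 11.2; top pin 12.3; top tape 78.9; top s1 11.3; top s2 11.7; scene weight 9.7; scene pin 12.6; scene tape 34.6; scene s1 10.0; scene s2 10.0;
```

```bash
python3 - <<'E'
from h import *
import pickle
a=pickle.load(open("im0.pkl","rb"))["scene"]["frame"];b=grab("scene")["frame"]
for f in(a,b):
    c=cv2.HoughCircles(cv2.resize(cv2.cvtColor(f[275:330,118:176],7),None,fx=4,fy=4),cv2.HOUGH_GRADIENT,1,100,param1=60,param2=15,minRadius=35,maxRadius=60)
    print(None if c is None else c[0]/4+[118,275,0],f[302,146],f[295,160])
E
```

```text
[[148.625      301.125        9.07499981]] [134 146 146] [124 143 156]
None [102 110 111] [ 92 105 115]
```

The tape case is only in the arm's shadow (brightness scaled uniformly). Everything is in place, so I hand in.

```bash
python3 -c "
from cell import arm
print(arm.sign_off())"
```

```text
the job is handed in; nothing more can be done
None
```

The cutter lies flat in the tool tray, the larger clamp is snapped fully home on the bare rail with its crown up, and the job was handed in at about 30 s. The final images showed both in place and the weight, pin tin and both spools unmoved. The tape case was in the arm's shadow, so that check is less sure, and the judge's verdict was not shown.

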